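# Spring check on the cover of the fittings bin

### The job

The sprung cover on the fittings bin is due its spring check. Start the check timer by pushing its button fully down and letting it come back up, then take the cover by its bar handle, raise it past its balance point without letting it fly up to its open stop, bring it back and hold it still just below the balance point, where it would fall shut if you let go. Finish while still holding the cover there, and leave the other things on the counter where they are.

Things in the scene. Friction and masses are not known exactly. Their poses are not given: they have to be found in the camera images.
- bin: Blue steel bin fixed to the counter, open box 240 mm deep (x), 220 wide (y), 120 high, copper elbows inside, shut by a 6 mm aluminium cover of 0.8 kg hinged along its far (+x) top edge with torsion springs. Origin: centre of its underside. Its x axis points from the front to the hinge, y left, z up; place and yaw vary.
- cover (a joint): Cover angle in rad: 0 shut (so at the start), grows as it is lifted, open stop 1.45. Balance point 1.00 (57 deg): below it the cover falls shut, above it the springs swing it up to the stop, so grip it. Clearly past: 1.06 or more; flown up: over 1.38; just below: 0.72 to 0.96. Lifting takes under 2 N at the handle.
- cover_hinge (a point): Point on the hinge axis, in the middle of the bin's far top edge, 120 mm above the counter; at (120, 0, 120) mm in the bin's frame. The axis runs along the bin's y.
- cover_handle (a point): Middle of the bar handle on the cover: round dark steel bar, 12 mm diameter, 120 long along the bin's y between two legs, 44 above the plate; shut: 170 above the counter. From the hinge axis, at angle q: x = -200 cos q + 50 sin q, z = 200 sin q + 50 cos q (mm, bin axes). Pinched from above, fingers closing along the bin's x, it turns in the grip; the gripper can stay pointing down.
- timer: Check timer: white plastic box fixed to the counter, 120 (x) by 100 (y) by 50 mm high, with a dark display on its far half and a round push button on its near half. Origin: centre of its underside. It may stand to the left or the right of the bin.
- start (a joint): Travel of the timer's push button in m: 0 up, 0.006 fully down; it springs back. Fully down takes 5 N; the spring starts at 1.5 N.
- start_top (a point): Centre of the top face of the timer's push button: black, 28 mm in diameter, in a grey collar 44 mm in diameter; 68 mm above the counter when up, 6 mm proud of its collar. Pressed straight down.
- elbow: Loose copper pipe elbow lying on the counter, 27 mm thick, legs about 58 mm. Bystander. Origin: on the counter under the end of its first leg's bend.
- tee: Loose copper tee lying on the counter, 64 by 50 by 27 mm. Bystander. Origin: underside of the middle of its run.
- coupling: Loose copper coupling (short tube), 36 mm in diameter, 40 mm high, upright. Bystander. Origin: centre of its underside.
- jar: White jar, 60 mm in diameter, 75 mm high. Bystander. Origin: centre of its underside.
- wrench: Steel wrench lying flat on the counter. Bystander. Origin: its underside.
- tape: Grey tape measure, 65 by 35 by 62 mm high. Bystander. Origin: centre of its underside.
There are look-alikes about, which are no part of the job. What is shaped like the timer but pink is not meant.

How it is judged:
By the outcome, as a careful person would: the job done as asked, in the order asked, and still so for the second after the job is handed in, while the arm keeps its last pose, push and grip.
It also fails if it takes over 51 s, if anything falls off the work surface, if the arm or the gripper's body presses on something with over 40 N, if the wrist force passes 120 N, or if a joint passes its speed limit or range.

### The arm

A 6-joint arm with a two-finger parallel gripper is mounted at the origin on the work surface. World frame = base frame: x ahead of the robot, y to its left, z up, the work surface at z = 0. Lengths are in m, angles in rad, forces in N, time in s.
With the tool pointing down it reaches from about 0.4 to 0.825 m from the base axis. Payload 7 kg.
Tool frame: the origin (TCP) lies at the very end of the fingers, on their centre line; the grasp point (between the pads) lies 19 mm behind it; z points along the fingers, y is the line along which they close (so a half turn about z gives the same grasp; the last joint's range is limited). The gripper opens to 88 mm and grips with 3 to 60 N. Pads are 19 mm wide; open, the fingers measure 130 mm over their backs; the gripper's body (78 mm by 193 mm) begins 47 mm behind the grasp point.
Start: joints at [-0.954, 0.359, 0.012, 0, -1.224, -0.288], TCP at [0.218, -0.639, 0.227] pointing down, gripper open.
Joint ranges: [-3.07, 3.07], [-1.43, 2.12], [-1.02, 1.25], [-3.03, 1.67], [-3.05, -0], [-3.03, 3.03]. Speed limits (rad/s): [2.39, 2.39, 3.01, 3.14, 3.14, 3.14].

### API

Orientations are given as [roll, pitch, yaw] about the fixed x, y, z axes, in that order (R = Rz(yaw) Ry(pitch) Rx(roll)).
In Python, from station import arm gives the robot as it stands.
- The arm moves only by the tool step_arm, never from a script. Its argument "rows" is a list of rows, each a list of 5 numbers: the shift along the world's x, y, z in m, then the turn about the world's z in rad, then the finger opening in m, from 0 to 0.0876. In form: [[x, y, z, spin, gripper], ...]. A call has 1 to 20 rows; each row is the pose to reach, as a shift and turn from the pose commanded when the call began; what a row does not reach only later rows make up. A row lasts 1/10 s, in which the tool goes at most 50 mm and 8.59 degrees, less where a joint would pass 70% of its speed; a pose out of reach is approached as far as the arm can. A call with a gripper value outside its range is refused whole. The fingers move at their own pace and stop on an object; "newtons" is the grip in N (left out, the last holds). Time passes only in rows, so rows that repeat a pose let the fingers close. It gives the time, the measured TCP pose, the force, the opening and the grip force at its end, in the units of the state.
- arm.get_state(): the state, without advancing time (a new reading comes with each control period).
- arm.grab_frame(name): name is "scene" or "side" or "wrist"; returns a dict with "color" (400x640x3 uint8, blue, green, red), "vfov" (degrees; the focal length in pixels is half the picture's height over the tangent of half this angle, whatever the lens; pixels are square), "cx", "cy" (the principal point, pixels), "rvec" (rotation vector, rad) and "tvec" (3), from world to camera coordinates, as OpenCV has them. Camera axes: x right, y down, z forward; pixel columns grow to the right and rows downward; lengths in m; the calibration is good to about 2 mm. A picture is of the moment at which its call begins. There is no depth.
- arm.job_done(): hands the job in; it is judged then, once.
The state is a dict: "t": time; "q": joint angles; "qd": joint speeds; "joint_efforts": joint torques, N m; "eef_pos": TCP position; "ee_rot": TCP orientation; "force": force on the tool from outside, world axes, zero at the start; "moment": the same for the moment, N m; "width": finger opening in m; "gripper_force": force on a finger pad.
Only numpy, scipy, OpenCV 4.12 (cv2) and the standard library are available. Lean on these libraries where they do the work, as an engineer would, in place of code of your own. Each camera call takes 0.05 s, during which the arm holds its last target. There are 200 camera calls.

## Working session

There is one attempt and no reset: what is moved stays moved. The work goes in short steps, Python scripts to look and compute and a tool call to move; the robot and the scene stay as the last step left them, time stands still between calls to the robot, and variables do not carry over. Pictures are saved under pics/ and viewed, at most 10 in all, crops included, and the job is handed in when it is done.

Besides the shell and the picture viewer there is one more tool, called as name(argument=value, ...), one argument or row to a line, values as JSON. step_arm: Moves the arm, as the interface text tells. Its arguments: {"type":"object","properties":{"rows":{"type":"array"},"newtons":{"type":"number"}},"required":["rows"]}

```bash
mkdir -p pics && cat > h.py <<'E'
import numpy as np, cv2
from station import arm
def grab(n,save=None):
    f=arm.grab_frame(n)
    if save: cv2.imwrite('pics/'+save,f['color'])
    return f
def ray(f,u,v,z):
    "point where the pixel's ray meets height z"
    R=cv2.Rodrigues(np.array(f['rvec'],float))[0]; t=np.array(f['tvec'],float).ravel()
    F=200/np.tan(np.radians(f['vfov'])/2)
    d=R.T@np.array([(u-f['cx'])/F,(v-f['cy'])/F,1]); c=-R.T@t
    return c+d*(z-c[2])/d[2]
def proj(f,p):
    R=cv2.Rodrigues(np.array(f['rvec'],float))[0]; t=np.array(f['tvec'],float).ravel()
    F=200/np.tan(np.radians(f['vfov'])/2)
    q=R@np.array(p)+t
    return np.array([f['cx']+F*q[0]/q[2],f['cy']+F*q[1]/q[2]])
E
python3 - <<'E'
from h import *
import pickle
d={}
for n in('scene','side'):
    f=d[n]=grab(n,n+'1.png'); 
    print(n,f['color'].shape,f['vfov'],f['cx'],f['cy'],{k:v for k,v in f.items() if k not in('color','vfov','cx','cy')})
pickle.dump(d,open('d.pkl','wb'))
s=arm.get_state();print(s['t'],s['eef_pos'],s['ee_rot'],s['width'])
E
```

```text
scene (400, 640, 3) 53.23688291819353 308.0162129892159 198.43764386592628 {'rvec': array([ 2.41111244,  0.81726049, -0.26748402]), 'tvec': array([-0.41112491, -0.19179791,  1.2756585 ])}
side (400, 640, 3) 55.976341423789954 317.3951189361179 203.14624600548237 {'rvec': array([ 0.07140159, -2.78115936,  1.45256452]), 'tvec': array([0.52441349, 0.12381228, 1.05444506])}
0.1 [ 0.21779299 -0.63842562  0.22571758] [ 3.14008005e+00 -1.73387122e-04 -2.81287913e+00] 0.08796753883177193
```

View pics/scene1.png

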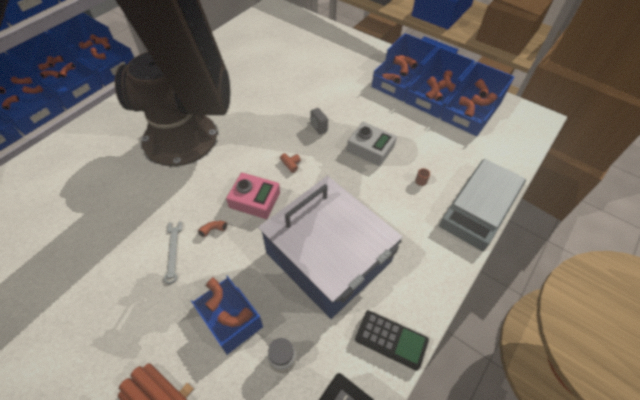

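View pics/side1.png

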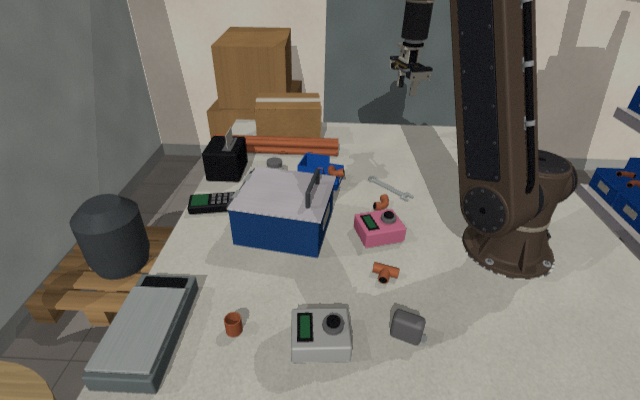

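The scene view shows the white timer at about (371,142) with its button near (365,132), and the pink decoy at (254,195). The bin is around (332,245), with the handle bar from about (288,217) to (325,190). The side view has the button near (333,323) and the bar around (314,188). I'll enlarge both for exact pixels.

```bash
python3 - <<'E'
from h import *
import pickle
d=pickle.load(open('d.pkl','rb'))
a=d['scene']['color'][110:310,250:410]; b=d['side']['color'][160:360,225:385]
r=lambda i:cv2.resize(i,None,fx=2.5,fy=2.5,interpolation=cv2.INTER_CUBIC)
cv2.imwrite('pics/crop.png',np.hstack([r(a),r(b)]))
E
```

```text
(no output)
```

View pics/crop.png

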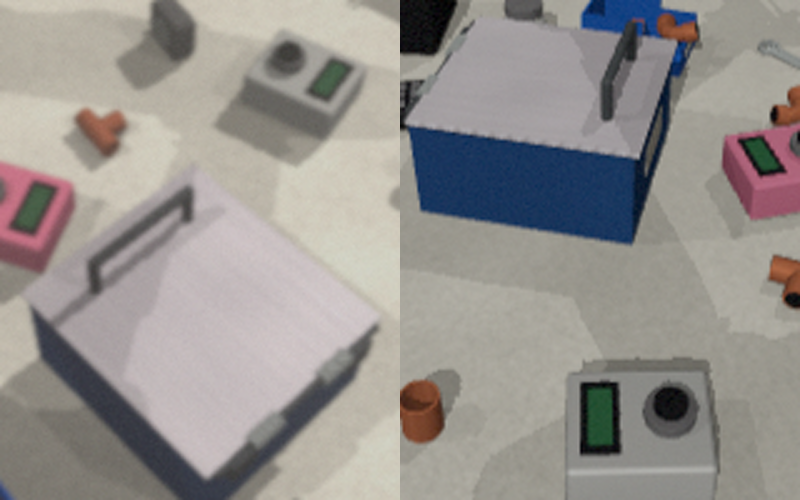

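```bash
python3 - <<'E'
from h import *
import pickle
d=pickle.load(open('d.pkl','rb'));S,D=d['scene'],d['side']
s=lambda x,y,z:ray(S,250+x/2.5,110+y/2.5,z)[:2].round(4)
e=lambda x,y,z:ray(D,225+(x-400)/2.5,160+y/2.5,z)[:2].round(4)
print('button',s(288,50,.068),e(671,403,.068))
b=[s(93,265,.173),s(188,190,.173)];c=[e(606,88,.173),e(630,30,.173)]
print('bar',b,c)
for q in(b,c): v=q[1]-q[0];print(np.linalg.norm(v),np.degrees(np.arctan2(v[1],v[0])),(q[0]+q[1])/2)
for f,P in((s,[(30,300),(195,170),(378,325),(208,478)]),(e,[(675,38),(640,157),(408,122),(478,17)])):
    k=np.array([f(x,y,.126) for x,y in P]);print(k.tolist(),k.mean(0))
    v=k[1]-k[0],k[2]-k[3],k[2]-k[1],k[3]-k[0]
    print([np.degrees(np.arctan2(a[1],a[0])).round(1) for a in v],[np.linalg.norm(a).round(3) for a in v])
E
```

```text
button [0.4829 0.3287] [0.4802 0.3295]
bar [array([ 0.5381, -0.1007]), array([0.5561, 0.0194])] [array([0.5517, 0.0345]), array([ 0.5327, -0.0822])]
0.12144138503821504 81.47623306015302 [ 0.5471  -0.04065]
0.11823658486272343 -99.2472250473921 [ 0.5422  -0.02385]
[[0.4949, -0.1443], [0.5268, 0.074], [0.7659, 0.0292], [0.7267, -0.1838]] [ 0.628575 -0.056225]
[np.float64(81.7), np.float64(79.6), np.float64(-10.6), np.float64(-9.7)] [np.float64(0.221), np.float64(0.217), np.float64(0.243), np.float64(0.235)]
[[0.4812, -0.1482], [0.5149, 0.084], [0.7549, 0.041], [0.7217, -0.181]] [ 0.618175 -0.05105 ]
[np.float64(81.7), np.float64(81.5), np.float64(-10.2), np.float64(-7.8)] [np.float64(0.235), np.float64(0.224), np.float64(0.244), np.float64(0.243)]
```

step_arm(
  rows=[
    [0.01, 0.02, 0.015, 0.05, 0],
    [0.03, 0.06, 0.034, 0.13, 0],
    [0.05, 0.1, 0.034, 0.22, 0],
    [0.07, 0.14, 0.034, 0.31, 0],
    [0.09, 0.18, 0.034, 0.4, 0],
    [0.11, 0.22, 0.034, 0.49, 0],
    [0.13, 0.26, 0.034, 0.58, 0],
    [0.15, 0.3, 0.034, 0.67, 0],
    [0.17, 0.34, 0.034, 0.76, 0],
    [0.19, 0.38, 0.034, 0.85, 0],
    [0.21, 0.42, 0.034, 0.94, 0],
    [0.23, 0.46, 0.034, 1.03, 0],
    [0.242, 0.5, 0.034, 1.077, 0],
    [0.246, 0.545, 0.034, 1.077, 0],
    [0.25, 0.59, 0.034, 1.077, 0],
    [0.25, 0.635, 0.034, 1.077, 0],
    [0.25, 0.68, 0.034, 1.077, 0],
    [0.25, 0.725, 0.034, 1.077, 0],
    [0.25, 0.77, 0.024, 1.077, 0],
    [0.25, 0.81, 0.004, 1.077, 0],
  ],
  newtons=20,
)

```text
t: 2.1
eef_pos: [0.4683, 0.1738, 0.2316]
ee_rot: [-3.139, 0.002, -1.735]
force: [0.4, -0.7, -0.2]
width: 0.0007
gripper_force: 0.0
```

step_arm(
  rows=[
    [0.005, 0.03, -0.02, 0, 0],
    [0.01, 0.07, -0.04, 0, 0],
    [0.014, 0.11, -0.07, 0, 0],
    [0.014, 0.14, -0.09, 0, 0],
    [0.014, 0.157, -0.1, 0, 0],
    [0.014, 0.157, -0.1, 0, 0],
    [0.014, 0.157, -0.1, 0, 0],
    [0.014, 0.157, -0.1, 0, 0],
  ],
)

```text
t: 2.9
eef_pos: [0.4822, 0.3276, 0.1315]
ee_rot: [-3.141, 0.001, -1.736]
force: [-0.2, 0.1, -0.3]
width: 0.0002
gripper_force: 0.0
```

```bash
python3 - <<'E'
from h import *
f=grab('wrist','w1.png'); s=arm.get_state();print(s['t'],s['eef_pos'],s['ee_rot'],s['q'],s['width'],s['force'])
print(proj(f,s['eef_pos']),proj(f,[.4815,.329,.068]))
g=grab('side');b=g['color'][260:380,260:420]
cv2.imwrite('pics/m.png',np.vstack([f['color'][:,:], cv2.resize(b,None,fx=1.66,fy=1.66)[:199].copy() if 0 else np.pad(cv2.resize(b,None,fx=1.6,fy=1.6),((0,0),(0,384),(0,0)))]))
E
```

```text
2.95 [0.48231784 0.32756666 0.13170959] [-3.14079997e+00  1.37736514e-03 -1.73662905e+00] [ 9.31859953e-01  2.87013783e-01 -3.24234610e-01  9.53676291e-05
 -9.57960678e-01 -1.09774802e+00] 0.0001452710608738024 [ 1.04003604 -0.62000089  1.18723912]
[321.42952752 249.52101065] [322.59010058 214.90659707]
```

View pics/m.png

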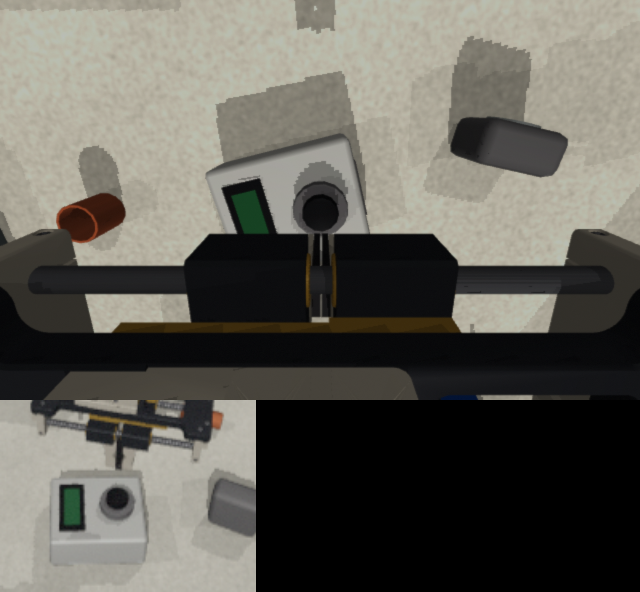

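The wrist view shows the white timer's button at (320,212), within 3 px of the prediction. The closed fingertips are narrow enough to fit on it, so I'll press now.

step_arm(
  rows=[
    [0, 0.002, -0.03, 0, 0],
    [0, 0.002, -0.055, 0, 0],
    [0, 0.002, -0.06, 0, 0],
    [0, 0.002, -0.062, 0, 0],
    [0, 0.002, -0.064, 0, 0],
    [0, 0.002, -0.066, 0, 0],
    [0, 0.002, -0.066, 0, 0],
  ],
)

```text
t: 3.7
eef_pos: [0.4824, 0.33, 0.0663]
ee_rot: [-3.141, 0.001, -1.735]
force: [-2.4, -3.5, 8.8]
width: 0.0004
gripper_force: 4.3
```

step_arm(
  rows=[
    [0, 0, -0.001, 0, 0],
    [0, 0, -0.002, 0, 0],
    [0, 0, -0.002, 0, 0],
  ],
)

```text
t: 4.0
eef_pos: [0.4825, 0.3301, 0.0659]
ee_rot: [-3.14, 0.001, -1.735]
force: [-8.2, -6.5, 23.1]
width: 0.0006
gripper_force: 11.8
```

```bash
python3 - <<'E'
from h import *
for i in range(4):
    f=grab('side',None if i else 'p1.png'); s=arm.get_state();print(s['t'],s['eef_pos'],s['force'])
a=f['color'][280:350,290:380];cv2.imwrite('pics/p1.png',cv2.resize(a,None,fx=5,fy=5,interpolation=cv2.INTER_CUBIC))
E
```

```text
4.05 [0.48247099 0.33009874 0.06595232] [-7.82583494 -5.96564858 23.60769105]
4.1 [0.48243697 0.3300858  0.06595111] [-7.74539149 -6.33409847 23.6758164 ]
4.15 [0.48247325 0.33007471 0.06595711] [-8.60815449 -7.12273408 23.84341551]
4.2 [0.48247209 0.33011812 0.06596472] [-8.93749603 -6.66508208 24.94651498]
```

View pics/p1.png

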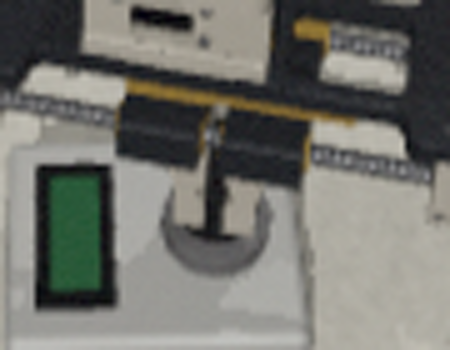

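The fingers sit centred on the collar, but the tool stopped at z=0.066 under 24 N, which is stiff. I can't tell yet whether the button bottomed or something jammed, so I'll ease off and read force against height.

step_arm(
  rows=[
    [0, 0, 0.002, 0, 0],
    [0, 0, 0.003, 0, 0],
    [0, 0, 0.003, 0, 0],
  ],
)

```text
t: 4.5
eef_pos: [0.4824, 0.3302, 0.0668]
ee_rot: [-3.141, 0.001, -1.736]
force: [-0.9, -3.5, 5.1]
width: 0.0004
gripper_force: 2.3
```

```bash
cat > rd.py <<'E'
from h import *
L=[]
for i in range(5): grab('wrist'); s=arm.get_state(); L.append(np.r_[s['eef_pos'],s['force'],s['moment']])
print(s['t'],np.mean(L,0).round(4),s['width'])
E
python3 rd.py
```

```text
4.75 [ 4.8240e-01  3.3030e-01  6.6300e-02 -1.0263e+00 -3.8320e+00  7.4522e+00
 -1.4881e+00  3.8970e-01  5.0000e-03] 0.0006178255683124236
```

step_arm(
  rows=[
    [0, 0, 0.001, 0, 0],
    [0, 0, 0.002, 0, 0],
    [0, 0, 0.002, 0, 0],
  ],
)

```text
t: 5.05
eef_pos: [0.4823, 0.3304, 0.0678]
ee_rot: [-3.141, 0.001, -1.736]
force: [0.8, -2.4, 3.7]
width: 0.0006
gripper_force: 2.0
```

```bash
python3 rd.py
```

```text
5.3 [ 4.8230e-01  3.3040e-01  6.7700e-02  2.1228e+00 -2.6422e+00  3.7439e+00
 -1.0783e+00 -6.6200e-01 -3.6000e-03] 0.00041747484893300715
```

step_arm(
  rows=[
    [0, 0, 0.004, 0, 0],
    [0, 0, 0.008, 0, 0],
    [0, 0, 0.008, 0, 0],
  ],
)

```text
t: 5.6
eef_pos: [0.4817, 0.3307, 0.0759]
ee_rot: [3.141, 0.001, -1.736]
force: [-0.2, 0.5, -0.3]
width: 0.0004
gripper_force: 0.0
```

```bash
python3 rd.py
```

```text
5.85 [ 0.4816  0.3303  0.0754 -0.2695 -0.2483 -0.1184  0.0288  0.1032 -0.0087] 0.0007381731644285695
```

step_arm(
  rows=[
    [0, 0, -0.003, 0, 0],
    [0, 0, -0.005, 0, 0],
    [0, 0, -0.005, 0, 0],
  ],
)

```text
t: 6.15
eef_pos: [0.482, 0.3303, 0.0704]
ee_rot: [-3.142, 0.0, -1.736]
force: [-1.2, 0.2, 2.2]
width: 0.0006
gripper_force: 1.2
```

```bash
python3 rd.py
```

```text
6.4 [ 0.482   0.3303  0.0706 -0.7098  0.7665  2.0876  0.272   0.3465  0.0246] 0.00018350323904174994
```

step_arm(
  rows=[
    [0, 0, -0.001, 0, 0],
    [0, 0, -0.0015, 0, 0],
    [0, 0, -0.0015, 0, 0],
  ],
)

```text
t: 6.7
eef_pos: [0.482, 0.3303, 0.0691]
ee_rot: [-3.141, 0.0, -1.736]
force: [-0.1, 1.4, 3.8]
width: 0.0008
gripper_force: 1.6
```

```bash
python3 rd.py
```

```text
6.95 [ 0.482   0.3303  0.0691 -1.0911  1.3523  3.3677  0.4638  0.4388 -0.0226] 0.0005612611528066625
```

step_arm(
  rows=[
    [0, 0, -0.001, 0, 0],
    [0, 0, -0.0015, 0, 0],
    [0, 0, -0.0015, 0, 0],
  ],
)

```text
t: 7.25
eef_pos: [0.482, 0.3303, 0.0676]
ee_rot: [-3.141, 0.0, -1.736]
force: [-1.5, 1.9, 4.1]
width: 0.0005
gripper_force: 2.0
```

```bash
python3 rd.py; python3 - <<'E'
from h import *
f=grab('wrist'); a=f['color'][120:300,200:440]; g=grab('side')['color'][280:350,290:380]
cv2.imwrite('pics/p2.png',np.hstack([cv2.resize(a,(480,360)),cv2.resize(g,None,fx=3.5,fy=3.5)[:,:300].copy() if 0 else cv2.resize(g,(300,360))]))
E
```

```text
7.5 [ 0.482   0.3303  0.0676 -1.4043  1.7008  4.0851  0.6139  0.5342 -0.0064] 0.00040727555101080054
```

View pics/p2.png

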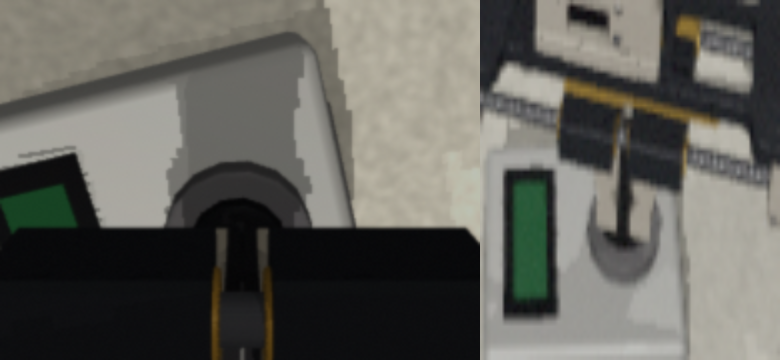

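The force curve (2.1, 3.4 and 4.1 N at 70.6, 69.1 and 67.6 mm) matches the button spring with its stop near 66 mm measured. So the first press did bottom it. I'll finish this stroke to the stop as well, release, and go above the handle.

step_arm(
  rows=[
    [0, 0, -0.002, 0, 0],
    [0, 0, -0.003, 0, 0],
    [0, 0, -0.003, 0, 0],
    [0, 0, -0.003, 0, 0],
  ],
)

```text
t: 8.0
eef_pos: [0.4821, 0.3304, 0.0661]
ee_rot: [-3.141, 0.001, -1.735]
force: [-5.5, -0.2, 17.2]
width: 0.0003
gripper_force: 8.8
```

step_arm(
  rows=[
    [0, 0, 0.004, 0, 0],
    [0, 0, 0.012, 0, 0],
    [0, 0, 0.04, 0, 0],
    [0, 0, 0.08, 0, 0.04],
    [0, 0, 0.12, 0, 0.08],
    [0, 0, 0.16, 0, 0.08],
    [0.002, -0.02, 0.185, 0, 0.085],
    [0.007, -0.06, 0.185, 0, 0.085],
    [0.012, -0.1, 0.185, 0, 0.085],
    [0.018, -0.14, 0.185, 0, 0.085],
    [0.024, -0.18, 0.185, 0, 0.085],
    [0.03, -0.22, 0.185, 0, 0.085],
    [0.035, -0.26, 0.185, 0, 0.085],
    [0.042, -0.3, 0.185, 0, 0.085],
    [0.05, -0.34, 0.185, 0, 0.085],
    [0.055, -0.36, 0.185, 0, 0.085],
    [0.055, -0.363, 0.185, 0, 0.085],
    [0.055, -0.363, 0.185, 0, 0.085],
    [0.055, -0.363, 0.185, 0, 0.085],
  ],
)

```text
t: 9.9
eef_pos: [0.5365, -0.0325, 0.2493]
ee_rot: [3.141, -0.0, -1.736]
force: [-0.8, 0.4, -0.6]
width: 0.0848
gripper_force: 0.0
```

```bash
python3 - <<'E'
from h import *
import pickle
f=grab('wrist','w2.png'); s=arm.get_state();print(s['t'],s['eef_pos'],s['ee_rot'],s['q'],s['width'],s['force'])
print(proj(f,s['eef_pos']),proj(f,[.5545,.027,.176]),proj(f,[.535,-.092,.176]))
pickle.dump(f,open('w2.pkl','wb'))
E
```

```text
9.95 [ 0.53661803 -0.03215521  0.24939454] [ 3.14106669e+00 -1.08092631e-04 -1.73507532e+00] [ 3.04865932e-01  1.17693273e-01 -2.54924047e-01 -1.51773258e-04
 -1.19869702e+00 -4.69089735e-01] 0.08499392648201488 [-0.82532436 -0.00702721  0.32447904]
[321.48408894 249.95175832] [311.75684895 278.5784998 ] [310.01265991 133.61557816]
```

View pics/w2.png

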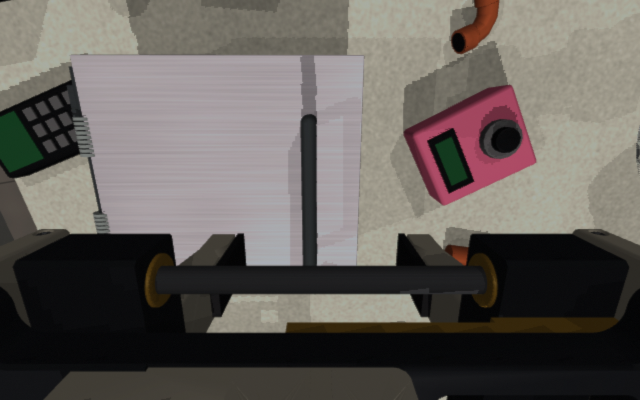

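The wrist view shows the bar running straight down the picture at column ~309, its far end at (309,116), between the open fingers. The cover edges are parallel to it.

```bash
python3 - <<'E'
from h import *
import pickle
f=pickle.load(open('w2.pkl','rb'))
a=ray(f,308.5,118,.174);b=ray(f,309.5,255,.174);v=b-a
t=np.arctan2(v[1],v[0]);print(a,b,np.degrees(t))
m=a+np.r_[np.cos(t),np.sin(t),0]*.058;print('mid',m)
k=[ray(f,*p,.126) for p in((72,55),(363,55),(356,262))];print(k)
e=k[1]-k[0];print(np.degrees(np.arctan2(e[1],e[0])),np.linalg.norm(e));e=k[2]-k[1];print(np.degrees(np.arctan2(e[1],e[0])))
E
```

```text
[ 0.53422598 -0.10316342  0.174     ] [0.55280024 0.00601983 0.174     ] 80.34526796474563
mid [ 0.54395319 -0.04598491  0.174     ]
[array([ 0.72334183, -0.1856483 ,  0.126     ]), array([ 0.48188132, -0.14545501,  0.126     ]), array([0.51332453, 0.04454336, 0.126     ])]
170.5492514926983 0.24478292609912966
80.60317416191603
```

step_arm(
  rows=[
    [0.008, -0.008, -0.02, 0, 0.085],
    [0.008, -0.008, -0.05, 0, 0.085],
    [0.008, -0.008, -0.075, 0, 0.085],
    [0.008, -0.008, -0.09, 0, 0.085],
    [0.008, -0.008, -0.095, 0, 0.085],
    [0.008, -0.008, -0.095, 0, 0.05],
    [0.008, -0.008, -0.095, 0, 0.03],
    [0.008, -0.008, -0.095, 0, 0.02],
    [0.008, -0.008, -0.095, 0, 0.012],
    [0.008, -0.008, -0.095, 0, 0.005],
    [0.008, -0.008, -0.095, 0, 0.005],
    [0.008, -0.008, -0.095, 0, 0.005],
  ],
  newtons=15,
)

```text
t: 11.15
eef_pos: [0.5449, -0.0409, 0.1547]
ee_rot: [-3.141, 0.0, -1.736]
force: [0.1, -0.8, 0.6]
width: 0.0346
gripper_force: 0.0
```

```bash
python3 rd.py
```

```text
11.4 [ 0.5449 -0.0409  0.1546 -0.0623 -0.3012  0.0385  0.0264  0.0635 -0.0094] 0.014570209014626708
```

step_arm(
  rows=[
    [0, 0, 0, 0, 0],
    [0, 0, 0, 0, 0],
    [0, 0, 0, 0, 0],
    [0, 0, 0, 0, 0],
  ],
)

```text
t: 11.8
eef_pos: [0.5448, -0.0408, 0.1545]
ee_rot: [3.141, -0.0, -1.736]
force: [0.1, -0.5, 0.8]
width: 0.0115
gripper_force: 15.0
```

```bash
python3 rd.py; python3 - <<'E'
from h import *
u=np.r_[np.cos(-.165),np.sin(-.165)]
for q in(0,.05,.1,.2,.3,.4,.5,.6,.7,.8,.85,.9,1,1.05,1.1,1.12,1.15):
    x=-.2*np.cos(q)+.05*np.sin(q)+.2; z=.2*np.sin(q)+.05*np.cos(q)-.05
    print(q,(x*u).round(4),z.round(4))
E
```

```text
12.05 [ 5.448e-01 -4.080e-02  1.545e-01 -6.396e-01  3.017e-01 -2.690e-02
  1.422e-01  5.238e-01 -4.000e-04] 0.01153566661227855
0 [ 0. -0.] 0.0
0.05 [ 0.0027 -0.0005] 0.0099
0.1 [ 0.0059 -0.001 ] 0.0197
0.2 [ 0.0137 -0.0023] 0.0387
0.3 [ 0.0234 -0.0039] 0.0569
0.4 [ 0.0348 -0.0058] 0.0739
0.5 [ 0.0478 -0.008 ] 0.0898
0.6 [ 0.0623 -0.0104] 0.1042
0.7 [ 0.0782 -0.013 ] 0.1171
0.8 [ 0.0952 -0.0159] 0.1283
0.85 [ 0.1041 -0.0173] 0.1333
0.9 [ 0.1133 -0.0189] 0.1377
1 [ 0.1322 -0.022 ] 0.1453
1.05 [ 0.1419 -0.0236] 0.1484
1.1 [ 0.1518 -0.0253] 0.1509
1.12 [ 0.1557 -0.0259] 0.1518
1.15 [ 0.1617 -0.0269] 0.153
```

The bar is gripped at 11.5 mm and 15 N with no side load. I'll lift along the arc and check the force partway.

step_arm(
  rows=[
    [0.003, -0.0005, 0.01, 0, 0],
    [0.006, -0.001, 0.02, 0, 0],
    [0.0135, -0.0025, 0.0385, 0, 0],
    [0.0235, -0.004, 0.057, 0, 0],
    [0.035, -0.006, 0.074, 0, 0],
    [0.048, -0.008, 0.09, 0, 0],
    [0.048, -0.008, 0.09, 0, 0],
    [0.048, -0.008, 0.09, 0, 0],
  ],
  newtons=20,
)

```text
t: 12.85
eef_pos: [0.5922, -0.0489, 0.2465]
ee_rot: [3.141, 0.0, -1.736]
force: [-7.9, 1.9, 4.5]
width: 0.0113
gripper_force: 20.0
```

```bash
python3 rd.py
```

```text
13.1 [ 0.5919 -0.0488  0.2461 -7.6097  2.9803  5.2599  1.0582  2.8874  0.026 ] 0.011508929745847997
```

step_arm(
  rows=[
    [0.0065, -0.001, 0.0078, 0, 0],
    [0.0136, -0.0024, 0.0148, 0, 0],
    [0.029, -0.005, 0.0278, 0, 0],
    [0.046, -0.008, 0.039, 0, 0],
    [0.064, -0.011, 0.0485, 0, 0],
    [0.064, -0.011, 0.0485, 0, 0],
    [0.064, -0.011, 0.0485, 0, 0],
  ],
)

```text
t: 13.8
eef_pos: [0.6586, -0.0604, 0.2959]
ee_rot: [-3.138, -0.0, -1.736]
force: [-3.7, 1.7, 6.4]
width: 0.0111
gripper_force: 20.0
```

```bash
python3 rd.py
```

```text
14.05 [ 0.6581 -0.0603  0.2957 -2.6616  0.5587  5.6499  0.3008  1.0912  0.0317] 0.011851641612775871
```

step_arm(
  rows=[
    [0.009, -0.0015, 0.0045, 0, 0],
    [0.019, -0.003, 0.0085, 0, 0],
    [0.0285, -0.005, 0.012, 0, 0],
    [0.0385, -0.0064, 0.0148, 0, 0],
    [0.0464, -0.0077, 0.0165, 0, 0],
    [0.0464, -0.0077, 0.0165, 0, 0],
    [0.0464, -0.0077, 0.0165, 0, 0],
  ],
)

```text
t: 14.75
eef_pos: [0.7043, -0.0682, 0.3106]
ee_rot: [-3.14, -0.0, -1.736]
force: [-1.0, -1.9, 4.6]
width: 0.0113
gripper_force: 20.0
```

```bash
python3 rd.py; python3 - <<'E'
from h import *
import pickle
d={n:grab(n,n+'3.png') for n in('side','scene')};pickle.dump(d,open('d3.pkl','wb'))
a=d['side']['color'][100:260,220:420];b=d['scene']['color'][150:310,250:450]
cv2.imwrite('pics/q.png',np.hstack([cv2.resize(x,(400,320),interpolation=cv2.INTER_CUBIC) for x in(a,b)]))
E
```

```text
15.0 [ 0.7036 -0.0681  0.3104 -0.888  -2.1299  4.9897 -0.7893  0.538   0.0074] 0.01104857387352744
```

View pics/q.png

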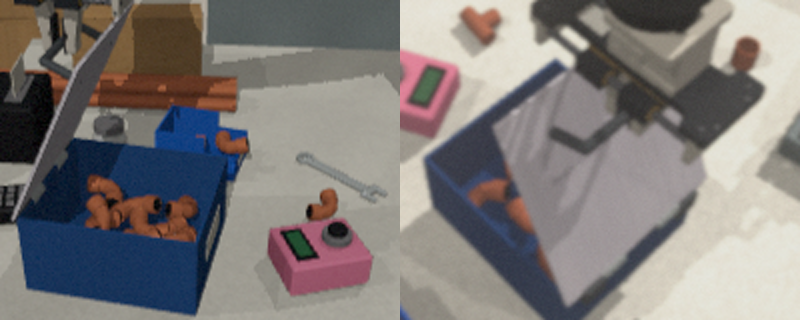

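The lid is well up and held. The side view shows its edge rising from the hinge corner at crop (20,215), and the scene view shows its free front corner at crop (495,125). I'll check the angle by camera and by the chord the TCP has moved.

```bash
cat > ang.py <<'E'
from h import *
def chord(p): 
    c=np.linalg.norm(np.array(p)-[.5448,-.0408,.1545]); return 2*np.arcsin(c/2/.2062)
def lid(f,u,v):
    "lid -y front corner: ray onto vertical plane of that edge"
    h=np.array([.725,-.1847,.12]); t=-.165; n=np.array([-np.sin(t),np.cos(t),0])
    a=ray(f,u,v,0);b=ray(f,u,v,.5); k=(h-a)@n/((b-a)@n); p=a+(b-a)*k-h
    x=p[:2]@[np.cos(t),np.sin(t)]; return x,p[2],np.arctan2(p[2],-x)
E
python3 - <<'E'
from ang import *
import pickle
d=pickle.load(open('d3.pkl','rb'))
print(chord([.7036,-.0681,.3104]),lid(d['scene'],297.5,212.5))
u=np.array([np.cos(-.165),np.sin(-.165)])
o=[-.2*np.cos(1.145)+.05*np.sin(1.145)+.2,.2*np.sin(1.145)+.05*np.cos(1.145)-.05]
for q in(1.1,1.05,1,.95,.9,.86):
    x=-.2*np.cos(q)+.05*np.sin(q)+.2; z=.2*np.sin(q)+.05*np.cos(q)-.05
    print(q,((x-o[0])*u).round(4),round(z-o[1],4))
E
```

```text
1.149576833128469 (np.float64(-0.0989261891925381), np.float64(0.23150911710850886), np.float64(1.1669706131199564))
1.1 [-0.009   0.0015] -0.0019
1.05 [-0.0188  0.0031] -0.0044
1 [-0.0285  0.0047] -0.0075
0.95 [-0.0381  0.0063] -0.011
0.9 [-0.0474  0.0079] -0.015
0.86 [-0.0548  0.0091] -0.0186
```

Both methods agree on about 1.15 rad, past balance and short of the stop. Now I'll bring it back to about 0.86.

step_arm(
  rows=[
    [-0.004, 0.0007, -0.0008, 0, 0],
    [-0.009, 0.0015, -0.0019, 0, 0],
    [-0.0188, 0.0031, -0.0044, 0, 0],
    [-0.0285, 0.0047, -0.0075, 0, 0],
    [-0.0381, 0.0063, -0.011, 0, 0],
    [-0.0474, 0.0079, -0.015, 0, 0],
    [-0.052, 0.0086, -0.0172, 0, 0],
    [-0.0548, 0.0091, -0.0186, 0, 0],
    [-0.0548, 0.0091, -0.0186, 0, 0],
    [-0.0548, 0.0091, -0.0186, 0, 0],
    [-0.0548, 0.0091, -0.0186, 0, 0],
    [-0.0548, 0.0091, -0.0186, 0, 0],
    [-0.0548, 0.0091, -0.0186, 0, 0],
  ],
)

```text
t: 16.4
eef_pos: [0.6487, -0.0585, 0.291]
ee_rot: [-3.142, -0.0, -1.736]
force: [-1.7, -3.7, 0.9]
width: 0.0114
gripper_force: 20.0
```

```bash
python3 rd.py; python3 - <<'E'
from ang import *
s=arm.get_state();print(chord(s['eef_pos']),s['width'],s['gripper_force'],s['qd'])
f=grab('scene');cv2.imwrite('pics/fin.png',np.hstack([cv2.resize(f['color'][150:310,250:450],(400,320),interpolation=cv2.INTER_CUBIC),cv2.resize(grab('side')['color'][80:240,210:410],(400,320))]))
E
```

```text
16.65 [ 0.6486 -0.0585  0.291  -1.412  -4.8421  1.486  -1.5907  0.3628 -0.0539] 0.011449499801026747
0.8623413457257646 0.011449499801026747 20.001836121082306 [-0.00045085 -0.00068907 -0.00173859 -0.00105971 -0.00042976 -0.00036677]
```

View pics/fin.png

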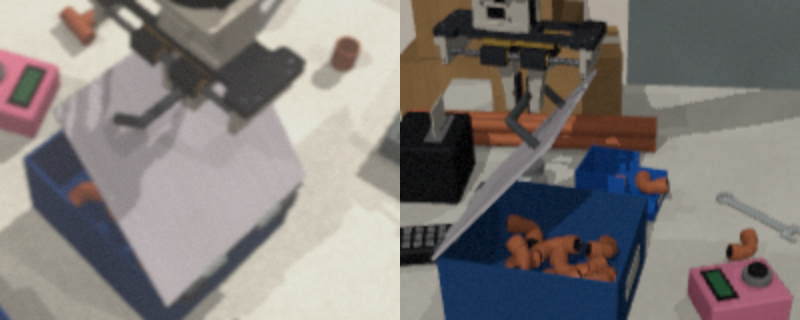

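The bar is still gripped and the lid's free corner is at scene crop (55,108). I'll do one last angle check, and hand in if it's in range.

```bash
python3 - <<'E'
from ang import *
r=lid(grab('scene'),277.5,204);print(r)
if .76<r[2]<.96: print(arm.job_done())
E
```

```text
(np.float64(-0.15562910335455865), np.float64(0.19737628855189965), np.float64(0.9031135826122023))
the job is handed in; nothing more can be done
None
```

The job is handed in: I pressed the timer button to its stop twice (the second stroke to be sure) and let it come back up, raised the cover to about 1.15 rad, and brought it back. It is held still in the grip at about 0.86 rad by arm position (0.90 by camera), and no bystander was touched in any view I took.

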